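# Open the ratchet shelf stop

### The job

Open the ratchet stop on the folding shelf to its full width: with a fingertip press down the sprung release tab on top of the sliding jaw and, keeping it down, push the jaw along its bar, away from the tin, until it is fully home against the end block. Then let the tab spring back up and draw clear. Only press and push, without forcing anything; lift nothing, and leave the tin and the other things on the shelf where they stand.

Things in the scene. Friction and masses are not known exactly. Their poses are not given: they have to be found in the camera images.
- stop_rig: Ratchet stop fixed to the shelf: oak board 340 x 110 x 10 mm, upright fence 90 mm high at its -x end, end block 55 mm high at its +x end, toothed steel bar (24 mm wide, top 40 mm above the shelf) from the middle to the end block; the tin stands between fence and jaw. Origin: centre of the board's underside. Its +x runs along the bar in the opening direction, from tin to end block.
- jaw (a joint): Position (m) of the sliding jaw: grows in stop_rig's +x, 0.102 = fully home on the end block. 123 mm long: oak face plate (90 mm wide, top 56 mm above the shelf) on the tin's side, then the release tab, then a grey housing 44 mm wide, 65 mm long, top 92 mm above the shelf. Friction about 2 N when released; tab up, the ratchet blocks it within 12 mm of opening.
- release (a joint): Angle (rad) of the release tab: 0 to 0.1 up (pawl in a gap or on a tooth), 0.22 fully pressed. It hinges on a cross pin in the housing, 40 mm beyond release_pad, so its free end (tin side) dips most; release_pad itself goes down 9 mm. A spring returns it; it takes 3 to 5 N. The jaw runs free while the tab is held at least two thirds down.
- release_pad (a point): Centre of the top of the release tab, 60 to 64 mm above the shelf when up: a flat ribbed steel plate, 40 mm along the bar x 40 mm across, near level when up. It moves with the jaw; this point lies 38 mm behind the jaw's tin-side face.
- rest_face (a point): Point on the housing's upright face that borders the tab on the end-block side, on the bar's centre line, 78 mm above the shelf. The face stands 28 mm above the tab, is 44 mm wide and looks to stop_rig's -x; it lies 20 mm further in +x than release_pad. A finger on the tab can push the jaw home against this face.
- tin: Blue enamel tin with a shut flip-top lid, 69 mm across, 88 mm high, loose on the board between the fence and the jaw. Origin: centre of its underside. Leave it.
- pin_a: Orange clothespin 74 mm long lying on the shelf, 10 mm high. Bystander; origin under its centre.
- pin_b: Orange clothespin, like pin_a. Bystander.
- pin_c: Orange clothespin, like pin_a. Bystander.
- coaster: Round ceramic coaster, 94 mm across, 9 mm high. Bystander; origin under its centre.
- scoop: Stainless measuring scoop, cup 56 mm across and 34 mm high, handle reaching 110 mm from the cup's centre. Bystander; origin under the cup.
- stain_bottle: Small white bottle, 48 mm across, 110 mm high, standing on the shelf. Bystander; origin under its centre.

How it is judged:
By the outcome, as a careful person would: the job done as asked, in the order asked, and still so for the second after the job is handed in, with the robot touching nothing.
It also fails if it takes over 35 s, if anything falls off the work surface, if the arm or the gripper's body presses on something with over 40 N, if the wrist force passes 120 N, or if a joint passes its speed limit or range.

### The arm

A 6-joint arm with a two-finger parallel gripper is mounted at the origin on the work surface. World frame = base frame: x ahead of the robot, y to its left, z up, the work surface at z = 0. Lengths are in mm, angles in degrees, forces in N, time in s.
With the tool pointing down it reaches from about 300 to 850 mm from the base axis. Payload 4.2 kg.
Tool frame: the origin (TCP) lies at the very end of the fingers, on their centre line; the grasp point (between the pads) lies 19 mm behind it (env.grip_depth is the distance from the TCP to the grasp point, in mm); y points along the fingers, z is the direction in which the jaws open and shut, and the axes are right-handed (so a half turn about y gives the same grasp; the last joint's range is limited). The gripper opens to 91 mm and grips with 3 to 60 N. Pads are 32 mm wide; open, the fingers measure 118 mm over their backs; the gripper's body (76 mm by 178 mm) begins 60 mm behind the grasp point.
Start: joints at [-1.146, 18.312, 89.639, -0, 72.044, -1.146], TCP at [575.016, 0, 213.976] pointing down, gripper open.
Joint ranges: [-177.97, 177.97], [-48.28, 115.42], [12.27, 149.76], [-77.06, 257.06], [2.81, 150.46], [-146.56, 146.56]. Speed limits (degrees/s): [147.25, 147.25, 180, 180, 180, 180].

### API

Orientations are given as [roll, pitch, yaw] about the fixed x, y, z axes, in that order (R = Rz(yaw) Ry(pitch) Rx(roll)).
In Python, from workcell import state, imaging, job, env gives the robot as it stands.
- The arm moves only by the shell command python3 -m pendant 'ROWS' [FORCE]. ROWS is JSON, a list of rows, each an object with "delta_pos": the shift along the tool's x, y, z in cm, a list of three; "twist": the turn, a rotation vector about the tool's x, y, z in degrees, a list of three; "grip": the opening in per cent of the stroke, from 0 (shut) to 100 (fully open). In form: [{"delta_pos": [tx, ty, tz], "twist": [wx, wy, wz], "grip": grip}, ...]. A call has exactly 5 rows; each row is the pose to reach, as a shift and turn from the pose commanded when the call began, along the tool's axes at that moment; what a row does not reach only later rows make up. A row lasts 1/10 s, in which the tool goes at most 50 mm and 8.59 degrees, less where a joint would pass 70% of its speed; a pose out of reach is approached as far as the arm can. A call with a gripper value outside its range is refused whole. The fingers move at their own pace and stop on an object; FORCE is the grip in N (left out, the last holds). Time passes only in rows, so rows that repeat a pose let the fingers close, or fill a call up. It gives the time, the measured TCP pose, the force and the opening at its end, in the units of the state.
- state(): the state, without advancing time (a new reading comes with each control period).
- imaging.grab_frame(name): name is "scene" or "side" or "wrist"; returns (picture, depth): 400x640x3 uint8, red, green, blue; 400x640 float32, mm along the optical axis (not along the pixel's ray), 0 where there is no reading.
- imaging.camera_info(name): a dict with "fx", "fy", "cx", "cy" (pixels), "R" (3x3) and "t" (3): a world point X has camera coordinates R X + t. Camera axes: x right, y down, z forward; pixel columns grow to the right and rows downward; lengths in mm; the calibration is good to about 2 mm. A picture is of the moment at which its call begins: read the wrist's pose just before it. camera_info takes no time and is no camera call; for the wrist camera it gives the pose at the moment of the call.
- job.job_done(): hands the job in, once; it reports no verdict.
The state is a dict: "time_s": time; "qpos": joint angles; "qvel": joint speeds; "effort": joint torques, N m; "ee_pos": TCP position; "ee_rot": TCP orientation; "force": force on the tool from outside, world axes, zero at the start; "torque": the same for the moment, N m; "gripper_width": finger opening in mm.
Only numpy, scipy, OpenCV 4.12 (cv2) and the standard library are available. Lean on these libraries where they do the work, as an engineer would, in place of code of your own. Each camera call takes 0.05 s, during which the arm holds its last target.

## Working session

There is one attempt and no reset: what is moved stays moved. The work goes in short steps, Python scripts to look and compute and a shell command to move; the robot and the scene stay as the last step left them, time stands still between calls to the robot, and variables do not carry over. Pictures are saved under pics/ and viewed, and the job is handed in when it is done.

```bash
ls; mkdir -p pics; python3 - <<'E'
from workcell import state, imaging, job, env
import cv2
print(state())
for n in ("scene","side","wrist"):
    p,d=imaging.grab_frame(n); cv2.imwrite(f"pics/{n}0.png",p[:,:,::-1]); 
    import numpy as np; np.save(f"pics/{n}0.npy",d); print(n,imaging.camera_info(n))
E
```

```text
pics
{'time_s': 0.0, 'qpos': array([-1.14687684e+00,  1.83529851e+01,  8.97057159e+01, -8.62403220e-04,
        7.20435793e+01, -1.14758569e+00]), 'qvel': array([ 0.10072355,  0.03131436,  0.09638265, -0.03503844,  0.00163486,
        0.0261472 ]), 'effort': array([-5.01459035e-04, -4.12465632e+01, -2.31973493e+01,  7.28826877e-02,
        4.58198413e-02, -1.41870069e-04]), 'ee_pos': array([ 5.74502628e+02, -3.73000889e-03,  2.13111482e+02]), 'ee_rot': array([-9.01022763e+01,  1.22869479e-03, -8.99990256e+01]), 'force': array([-0.36907057,  0.1312418 , -0.50769553]), 'torque': array([ 0.01999503, -0.07034018,  0.03219289]), 'gripper_width': 90.85814355918725}
scene {'fx': 398.36404408148945, 'fy': 398.36404408148945, 'cx': 323.90152033899176, 'cy': 199.49594735129224, 'R': array([[ 0.65711405,  0.75350685,  0.02070152],
       [ 0.42080957, -0.34391513, -0.83942938],
       [-0.62539622,  0.56031224, -0.54307436]]), 't': array([-343.55194786, -180.92481041, 1051.95431432])}
side {'fx': 385.1172463508523, 'fy': 385.1172463508523, 'cx': 320.893185682309, 'cy': 199.98498388383504, 'R': array([[ 0.78874289, -0.61441152,  0.01957411],
       [-0.44277112, -0.58991388, -0.67524466],
       [ 0.42642513,  0.52392757, -0.73733405]]), 't': array([-456.30327607,  289.76246504,  543.68626336])}
wrist {'fx': 299.7019458934352, 'fy': 299.7019458934352, 'cx': 317.97607967999335, 'cy': 203.16647613064552, 'R': array([[ 9.99997384e-01,  1.72151027e-03, -1.50590896e-03],
       [ 2.07610807e-03, -9.59471377e-01,  2.81798452e-01],
       [-9.59757617e-04, -2.81800841e-01, -9.59472441e-01]]), 't': array([-575.64212414,  -32.0333567 ,  390.32464286])}
```

View pics/scene0.png

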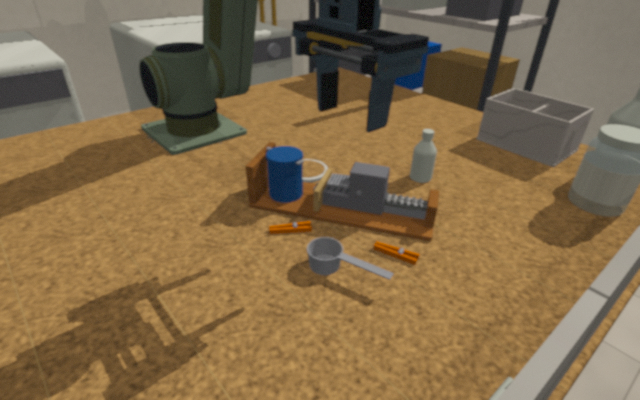

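View pics/side0.png

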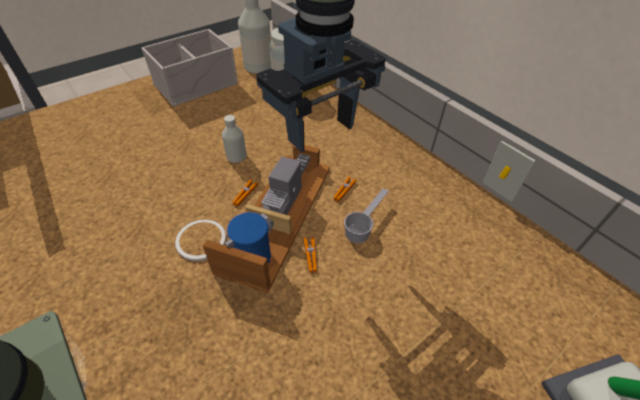

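View pics/wrist0.png

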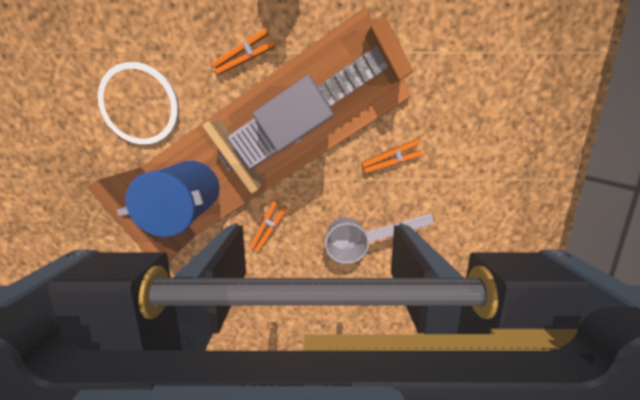

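The wrist view shows the rig running from the tin at (172,200) to the end block at (390,45). The tab ribs are at about (250,143), the housing top at about (293,112) and the face plate at about (232,157). Next I'll measure from the depth image.

```bash
cat > h.py <<'E'
import numpy as np, cv2
def cloud(d,ci):
    v,u=np.mgrid[0:d.shape[0],0:d.shape[1]]
    P=np.stack([(u-ci['cx'])/ci['fx']*d,(v-ci['cy'])/ci['fy']*d,d],-1)
    W=(P-ci['t'])@ci['R']
    W[d<=0]=np.nan
    return W
E
python3 - <<'E'
from workcell import imaging
from h import *
d=np.load('pics/wrist0.npy'); ci=imaging.camera_info('wrist'); W=cloud(d,ci)
np.save('pics/W0.npy',W)
im=cv2.imread('pics/wrist0.png')
cv2.imwrite('pics/wcrop.png',cv2.resize(im[10:260,90:430],None,fx=2.3,fy=2.3,interpolation=cv2.INTER_CUBIC))
z=W[...,2]; print('table',np.nanmedian(z[150:230,450:560]))
roi=np.zeros(z.shape,bool); roi[60:160,225:340]=1
m=(roi&(abs(z-92)<6)).astype(np.uint8)
n,l,s,c=cv2.connectedComponentsWithStats(m); k=1+np.argmax(s[1:,4]); m=l==k
p=W[m]; print('housing top n,z',m.sum(),np.median(p[:,2]))
r=cv2.minAreaRect(p[:,:2].astype(np.float32)); print(r); print(cv2.boxPoints(r))
for (u,v) in [(250,143),(243,136),(255,152),(262,140),(240,150),(232,157),(172,203),(390,45),(290,110),(350,82)]:
    print((u,v),W[v,u].round(1))
# board
hsv=cv2.cvtColor(im,cv2.COLOR_BGR2HSV)
for n,h0,h1 in(('blue',100,125),):
    q=(hsv[...,0]>h0)&(hsv[...,0]<h1)&(hsv[...,1]>150)&(np.arange(400)[:,None]<240)
    pp=W[q&(abs(z-88)<8)]; print('tin',cv2.minEnclosingCircle(pp[:,:2].astype(np.float32)),np.nanmedian(pp[:,2]))
E
```

```text
table -1.204320891848544
housing top n,z 3332 90.66135101370634
((551.0319213867188, 80.73036193847656), (64.90647888183594, 43.91999816894531), 32.81940460205078)
[[511.8566    81.59575 ]
 [535.66095   44.686127]
 [590.2073    79.864975]
 [566.4029   116.7746  ]]
(250, 143) [503.8  51.9  60.8]
(243, 136) [496.9  59.1  61.1]
(255, 152) [508.7  42.5  61.4]
(262, 140) [516.7  55.   61.3]
(240, 150) [492.8  44.6  61.3]
(232, 157) [481.8  36.2  54.6]
(172, 203) [430.6  -3.9  96.8]
(390, 45) [646.5 146.7  55.2]
(290, 110) [549.7  84.8  91.6]
(350, 82) [609.7 114.2  39.5]
tin ((418.5074768066406, -6.944659233093262), 31.54397964477539) 95.7372422875064
```

View pics/wcrop.png

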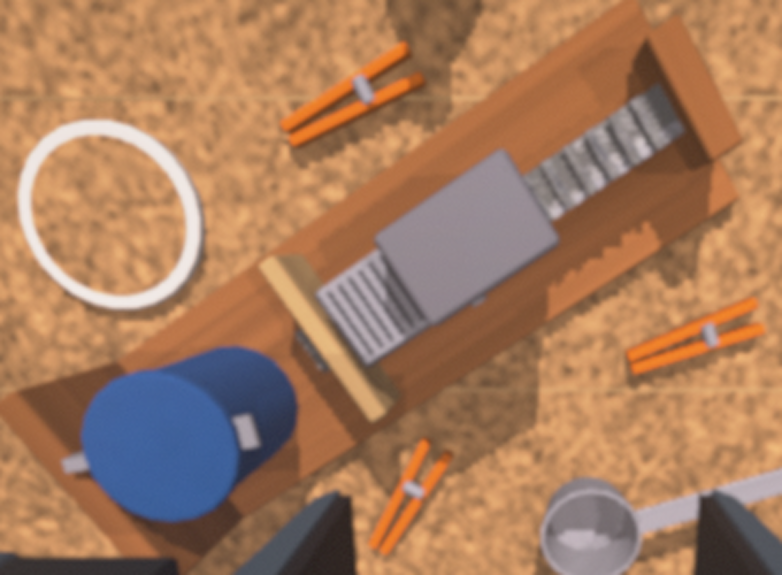

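The housing top measures 64.9 x 43.9 mm at z≈91, which matches the 65 x 44 x 92 given. That puts the rig yaw at about 33°. Next I'll check the axis, the travel left and the clearances.

```bash
python3 - <<'E'
from h import *
W=np.load('pics/W0.npy'); z=W[...,2]
c=np.array([551.03,80.73]); 
im=cv2.imread('pics/wrist0.png')
v,u=np.mgrid[0:400,0:640]
val=np.isfinite(z)&(v<215)&(u>85)&(u<450)
# end block top z~55
def rect(m,name):
    m=m.astype(np.uint8); n,l,s,_=cv2.connectedComponentsWithStats(m); k=1+np.argmax(s[1:,4]); p=W[l==k]
    r=cv2.minAreaRect(p[:,:2].astype(np.float32)); print(name,len(p),np.median(p[:,2]).round(1),r); return p
eb=rect(val&(abs(z-54)<4)&(u>360)&(v<110),'endblock')
fp=rect(val&(abs(z-55)<3)&(u>195)&(u<265)&(v>115),'faceplate')
tab=rect(val&(abs(z-61)<3.)&(u>220)&(u<300)&(v>100)&(v<180),'tab')
bar=rect(val&(abs(z-38.5)<4)&(u>310)&(v<110),'bar')
for a in (32.8,):
    e=np.array([np.cos(np.radians(a)),np.sin(np.radians(a))]); nrm=np.array([-e[1],e[0]])
    for n,p in (('eb',eb),('fp',fp),('tab',tab),('bar',bar)):
        q=p[:,:2]-c; s=q@e; t=q@nrm
        print(n,'along',np.percentile(s,[1,50,99]).round(1),'across',np.percentile(t,[1,50,99]).round(1),'z',np.percentile(p[:,2],[5,50,95]).round(1))
# board points: fence etc
b=val&(abs(z-9)<2); 
# side cam bottle
from workcell import imaging
for n,box in(('scene',(412,128,436,182)),('side',(222,115,246,162))):
    d=np.load(f'pics/{n}0.npy'); ci=imaging.camera_info(n); X=cloud(d,ci)[box[1]:box[3],box[0]:box[2]].reshape(-1,3)
    X=X[X[:,2]>15]; q=X[:,:2]-c; print(n,'bottle',np.median(X,0).round(0),X[:,2].max().round(0),'along',np.percentile(q@e,[5,50,95]).round(),'across',np.percentile(q@nrm,[5,50,95]).round())
print('tab grad:'); A=np.c_[(tab[:,:2]-c)@e,np.ones(len(tab))]; print(np.linalg.lstsq(A,tab[:,2],rcond=None)[0])
E
```

```text
endblock 1151 53.7 ((648.676513671875, 143.72866821289062), (17.589832305908203, 60.12635040283203), 32.588809967041016)
faceplate 759 54.5 ((479.36175537109375, 34.36677169799805), (10.808088302612305, 89.61941528320312), 32.889373779296875)
tab 1249 60.6 ((504.842529296875, 51.0531005859375), (35.81684112548828, 39.897525787353516), 32.95931625366211)
bar 1595 39.3 ((611.5996704101562, 118.56880187988281), (74.14863586425781, 58.45579528808594), 33.57809066772461)
eb along [107.6 115.4 124.2] across [-29.1   1.   29.2] z [51.9 53.7 55.1]
fp along [-90.2 -84.7 -80.2] across [-43.6   2.2  43.7] z [52.8 54.5 55.9]
tab along [-72.2 -54.6 -37.4] across [-19.5   0.4  19.5] z [58.8 60.6 62.2]
bar along [ 35.6  75.1 108. ] across [-21.2   0.1  21.6] z [37.4 39.3 42.3]
scene bottle [544. 253.  62.] 112.0 along [ 68.  87. 106.] across [141. 148. 163.]
side bottle [526. 253.  66.] 113.0 along [61. 72. 91.] across [144. 158. 178.]
tab grad:
[6.21761750e-02 6.39434979e+01]
```

Everything agrees:
- **Yaw:** 32.8°.
- **Face plate:** its tin-side face is 90.5 mm behind the housing centre, as expected from the given sizes.
- **Travel left:** about 75 mm.
- **Bottle:** more than 120 mm to the side.

I'll shut the gripper and lean it 15° towards the tin, so the tin-side edge of the fingertip presses the tab. The finger width will run along the bar. Next I'll work out the moves.

```bash
cat >> h.py <<'E'
from scipy.spatial.transform import Rotation as Ro
c=np.array([551.03,80.73]); yaw=np.radians(32.8); e=np.array([np.cos(yaw),np.sin(yaw),0]); k=np.array([0,0,1.])
def target(along,z,a=15):
    a=np.radians(a); p=np.r_[c,0]+along*e; p[2]=z
    y=np.sin(a)*e-np.cos(a)*k; x=-(np.cos(a)*e+np.sin(a)*k)
    return p,np.c_[x,y,np.cross(x,y)]
def go(along,z,a=15):
    from workcell import state
    s=state(); R=Ro.from_euler('xyz',s['ee_rot'],degrees=True).as_matrix(); p,Rt=target(along,z,a)
    print('t',round(s['time_s'],2),'delta cm',(R.T@(p-s['ee_pos'])/10).round(2),'twist',np.degrees(Ro.from_matrix(R.T@Rt).as_rotvec()).round(2))
    q=s['ee_pos']-np.r_[c,0]; print('along',(q@e).round(1),'across',(q@np.cross(k,e)).round(1),'z',s['ee_pos'][2].round(1),'F along/across/z',[(s['force']@v).round(1) for v in (e,np.cross(k,e),k)],'w',round(s['gripper_width'],1),'q',s['qpos'].round(0))
E
python3 -c "
from h import *
go(-51,160)"
```

```text
t 0.15 delta cm [-5.31  5.34 -6.64] twist [ 7.56 56.85 13.77]
along -23.9 across -80.6 z 213.3 F along/across/z [np.float64(-0.4), np.float64(-0.7), np.float64(-0.3)] w 91.3 q [-1. 18. 90.  0. 72. -1.]
```

```bash
python3 -m pendant '[{"delta_pos":[-1,1,-1.3],"twist":[1,7.6,1.8],"grip":0},{"delta_pos":[-2.1,2.1,-2.6],"twist":[2,15.2,3.7],"grip":0},{"delta_pos":[-3.2,3.2,-4],"twist":[3,22.8,5.5],"grip":0},{"delta_pos":[-4.3,4.3,-5.3],"twist":[4,30.4,7.4],"grip":0},{"delta_pos":[-5.3,5.3,-6.6],"twist":[5.1,38,9.2],"grip":0}]' 10; python3 -c "
from h import *
go(-51,140)"
```

```text
time_s: 0.65
ee_pos: [508.3, 53.3, 160.2]
ee_rot: [-88.2, 10.2, -128.3]
force: [-0.3, -0.2, -0.3]
gripper_width: 53.9
t 0.65 delta cm [ 0.38  1.99 -0.06] twist [ 2.4  18.53  4.44]
along -50.8 across 0.1 z 160.2 F along/across/z [np.float64(-0.4), np.float64(-0.0), np.float64(-0.3)] w 53.9 q [  0.  11. 109.   9.  53.  34.]
```

```bash
python3 -m pendant '[{"delta_pos":[0.1,0.6,0],"twist":[0.8,6.2,1.5],"grip":0},{"delta_pos":[0.2,1.3,0],"twist":[1.6,12.4,3],"grip":0},{"delta_pos":[0.4,2,-0.06],"twist":[2.4,18.5,4.4],"grip":0},{"delta_pos":[0.4,2,-0.06],"twist":[2.4,18.5,4.4],"grip":0},{"delta_pos":[0.4,2,-0.06],"twist":[2.4,18.5,4.4],"grip":0}]' 10; python3 -c "
from h import *
go(-51,85)"
```

```text
time_s: 1.15
ee_pos: [508.8, 52.6, 140.7]
ee_rot: [-89.9, 14.9, -146.7]
force: [0.5, 1.2, 0.2]
gripper_width: 14.0
t 1.15 delta cm [ 1.46  5.37 -0.08] twist [0.02 0.49 0.1 ]
along -50.7 across -0.7 z 140.7 F along/across/z [np.float64(1.0), np.float64(0.7), np.float64(0.2)] w 14.0 q [ -1.  10. 114.  12.  44.  48.]
```

```bash
python3 -m pendant '[{"delta_pos":[0.4,1.2,0],"twist":[0,0,0],"grip":0},{"delta_pos":[0.8,2.6,-0.05],"twist":[0,0.5,0],"grip":0},{"delta_pos":[1.1,3.9,-0.05],"twist":[0,0.5,0],"grip":0},{"delta_pos":[1.2,4.4,-0.08],"twist":[0,0.5,0],"grip":0},{"delta_pos":[1.2,4.4,-0.08],"twist":[0,0.5,0],"grip":0}]' 10; python3 - <<'E'
from h import *
from workcell import imaging
go(-51,75)
for n in("scene","side","wrist"):
    p,d=imaging.grab_frame(n); cv2.imwrite(f"pics/{n}1.png",p[:,:,::-1])
a=cv2.imread('pics/scene1.png')[110:260,220:460]; b=cv2.imread('pics/side1.png')[110:260,180:420]
f=lambda x:cv2.resize(x,(800,500))[:, :]
cv2.imwrite('pics/c1.png',np.vstack([cv2.resize(a,(480,300)),cv2.resize(b,(480,300))]))
E
```

```text
time_s: 1.65
ee_pos: [508.4, 53.2, 94.7]
ee_rot: [-90.1, 14.9, -147.3]
force: [-0.1, -0.1, -0.1]
gripper_width: 0.5
t 1.65 delta cm [0.53 1.9  0.  ] twist [ 0.04 -0.08  0.12]
along -50.8 across -0.0 z 94.7 F along/across/z [np.float64(-0.2), np.float64(0.0), np.float64(-0.1)] w 0.5 q [ -1.  14. 118.  14.  37.  46.]
```

View pics/c1.png

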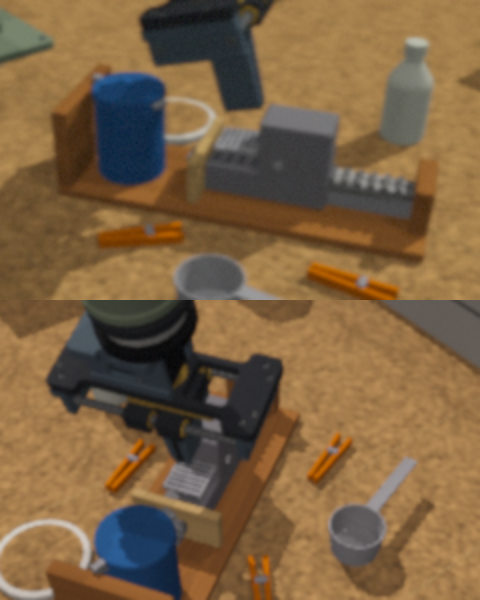

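View pics/wrist1.png

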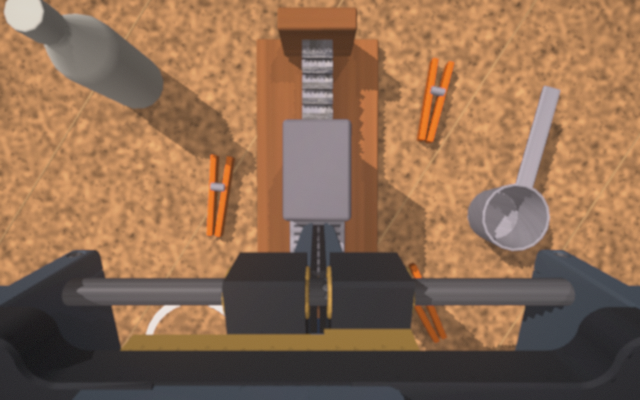

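The finger is shut and aligned. In the wrist view the fingertip is centred over the ribs at about (317,235). In the scene view it is above the tab and clear of the housing. Now descending.

```bash
python3 -m pendant '[{"delta_pos":[0.2,0.8,0],"twist":[0,0,0],"grip":0},{"delta_pos":[0.4,1.6,0],"twist":[0,0,0],"grip":0},{"delta_pos":[0.58,2.15,0],"twist":[0,0,0],"grip":0},{"delta_pos":[0.65,2.4,0],"twist":[0,0,0],"grip":0},{"delta_pos":[0.65,2.4,0],"twist":[0,0,0],"grip":0}]' 10; python3 -c "
from h import *
go(-51,64)"
```

```text
time_s: 2.3
ee_pos: [507.7, 53.1, 69.4]
ee_rot: [-90.1, 14.9, -147.3]
force: [0.7, 0.1, 0.3]
gripper_width: 0.3
t 2.3 delta cm [0.1  0.54 0.03] twist [ 0.05 -0.14  0.14]
along -51.4 across 0.3 z 69.4 F along/across/z [np.float64(0.6), np.float64(-0.3), np.float64(0.3)] w 0.3 q [ -1.  16. 120.  15.  33.  45.]
```

```bash
python3 -m pendant '[{"delta_pos":[0.04,0.15,0],"twist":[0,0,0],"grip":0},{"delta_pos":[0.08,0.3,0],"twist":[0,0,0],"grip":0},{"delta_pos":[0.12,0.45,0],"twist":[0,0,0],"grip":0},{"delta_pos":[0.18,0.68,0],"twist":[0,0,0],"grip":0},{"delta_pos":[0.18,0.68,0],"twist":[0,0,0],"grip":0}]' 10; python3 -c "
from h import *
go(-51,58)"
```

```text
time_s: 2.8
ee_pos: [508.1, 53.0, 63.0]
ee_rot: [-90.0, 14.9, -147.3]
force: [-0.6, -0.4, 2.7]
gripper_width: 0.6
t 2.8 delta cm [ 0.12  0.49 -0.  ] twist [ 0.   -0.13  0.08]
along -51.1 across -0.0 z 63.0 F along/across/z [np.float64(-0.7), np.float64(0.0), np.float64(2.7)] w 0.6 q [ -1.  16. 120.  16.  32.  44.]
```

```bash
python3 -m pendant '[{"delta_pos":[0.03,0.12,0],"twist":[0,0,0],"grip":0},{"delta_pos":[0.07,0.25,0],"twist":[0,0,0],"grip":0},{"delta_pos":[0.1,0.38,0],"twist":[0,0,0],"grip":0},{"delta_pos":[0.13,0.48,0],"twist":[0,0,0],"grip":0},{"delta_pos":[0.13,0.48,0],"twist":[0,0,0],"grip":0}]' 10; python3 -c "
from h import *
go(-51,54)"
python3 -m pendant '[{"delta_pos":[0.02,0.06,0],"twist":[0,0,0],"grip":0},{"delta_pos":[0.03,0.12,0],"twist":[0,0,0],"grip":0},{"delta_pos":[0.05,0.18,0],"twist":[0,0,0],"grip":0},{"delta_pos":[0.05,0.19,0],"twist":[0,0,0],"grip":0},{"delta_pos":[0.05,0.19,0],"twist":[0,0,0],"grip":0}]' 10; python3 -c "
from h import *
go(-51,54)"
```

```text
time_s: 3.3
ee_pos: [508.0, 53.0, 58.0]
ee_rot: [-90.0, 14.9, -147.3]
force: [-1.5, -1.6, 2.9]
gripper_width: 0.5
t 3.3 delta cm [0.09 0.39 0.  ] twist [ 0.01 -0.13  0.09]
along -51.2 across 0.0 z 58.0 F along/across/z [np.float64(-2.1), np.float64(-0.5), np.float64(2.9)] w 0.5 q [ -1.  17. 121.  16.  31.  44.]
time_s: 3.8
ee_pos: [508.4, 53.2, 56.4]
ee_rot: [-90.0, 15.0, -147.3]
force: [-0.5, -0.9, 4.8]
gripper_width: 0.8
t 3.8 delta cm [ 0.09  0.23 -0.  ] twist [-0.01 -0.13  0.03]
along -50.8 across -0.0 z 56.4 F along/across/z [np.float64(-0.9), np.float64(-0.5), np.float64(4.8)] w 0.8 q [ -1.  17. 121.  16.  31.  44.]
```

```bash
python3 -m pendant '[{"delta_pos":[0.01,0.05,0],"twist":[0,0,0],"grip":0},{"delta_pos":[0.02,0.1,0],"twist":[0,0,0],"grip":0},{"delta_pos":[0.04,0.15,0],"twist":[0,0,0],"grip":0},{"delta_pos":[0.04,0.15,0],"twist":[0,0,0],"grip":0},{"delta_pos":[0.04,0.15,0],"twist":[0,0,0],"grip":0}]' 10; python3 - <<'E'
from h import *
from workcell import imaging
go(-51,54)
p,d=imaging.grab_frame("scene"); cv2.imwrite("pics/scene2.png",cv2.resize(p[110:240,230:450,::-1],None,fx=3.5,fy=3.5,interpolation=cv2.INTER_CUBIC))
E
```

```text
time_s: 4.3
ee_pos: [509.4, 53.7, 56.1]
ee_rot: [-90.0, 15.1, -147.4]
force: [-3.1, 0.7, 12.9]
gripper_width: 0.2
t 4.3 delta cm [ 0.18  0.17 -0.02] twist [-0.04 -0.16 -0.11]
along -49.7 across -0.2 z 56.1 F along/across/z [np.float64(-2.3), np.float64(2.3), np.float64(12.9)] w 0.2 q [ -1.  17. 121.  16.  31.  43.]
```

View pics/scene2.png

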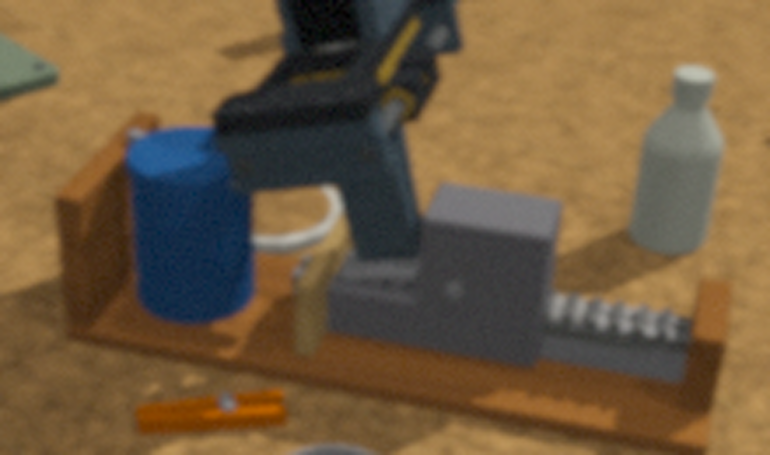

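The force jump to 12.9 N shows the tab reached its stop at TCP z≈56.2. The scene view shows the finger on the tab at about (385,255), a few mm short of the housing. I'll ease up 1 mm, which still keeps it well past two thirds, and start pushing.

```bash
python3 -m pendant '[{"delta_pos":[-0.03,-0.1,0],"twist":[0,0,0],"grip":0},{"delta_pos":[-0.1,-0.08,0],"twist":[0,0,0],"grip":0},{"delta_pos":[-0.2,-0.05,0],"twist":[0,0,0],"grip":0},{"delta_pos":[-0.3,-0.02,0],"twist":[0,0,0],"grip":0},{"delta_pos":[-0.41,0.01,0],"twist":[0,0,0],"grip":0}]' 10; python3 - <<'E'
from h import *
from workcell import imaging
go(-46,56)
E
```

```text
time_s: 4.85
ee_pos: [512.0, 55.4, 56.2]
ee_rot: [-90.0, 15.0, -147.3]
force: [-2.1, -0.2, 8.9]
gripper_width: 0.6
t 4.85 delta cm [-0.04  0.03 -0.01] twist [-0.02 -0.13  0.  ]
along -46.5 across -0.1 z 56.2 F along/across/z [np.float64(-1.8), np.float64(1.0), np.float64(8.9)] w 0.6 q [ -0.  17. 120.  16.  31.  44.]
```

```bash
python3 -m pendant '[{"delta_pos":[-0.12,-0.05,0],"twist":[0,0,0],"grip":0},{"delta_pos":[-0.24,-0.02,0],"twist":[0,0,0],"grip":0},{"delta_pos":[-0.36,0.02,0],"twist":[0,0,0],"grip":0},{"delta_pos":[-0.48,0.05,0],"twist":[0,0,0],"grip":0},{"delta_pos":[-0.6,0.08,0],"twist":[0,0,0],"grip":0}]' 10; python3 - <<'E'
from h import *
from workcell import imaging
go(-40,56.5)
p,d=imaging.grab_frame("scene"); cv2.imwrite("pics/scene3.png",cv2.resize(p[110:240,230:450,::-1],None,fx=3.5,fy=3.5,interpolation=cv2.INTER_CUBIC))
E
```

```text
time_s: 5.35
ee_pos: [516.7, 58.5, 56.4]
ee_rot: [-90.0, 14.9, -147.3]
force: [-1.9, -0.2, 4.9]
gripper_width: 0.5
t 5.35 delta cm [-0.09  0.01 -0.01] twist [-0.   -0.13  0.06]
along -40.9 across -0.1 z 56.4 F along/across/z [np.float64(-1.7), np.float64(0.9), np.float64(4.9)] w 0.5 q [  0.  18. 120.  16.  31.  45.]
```

View pics/scene3.png

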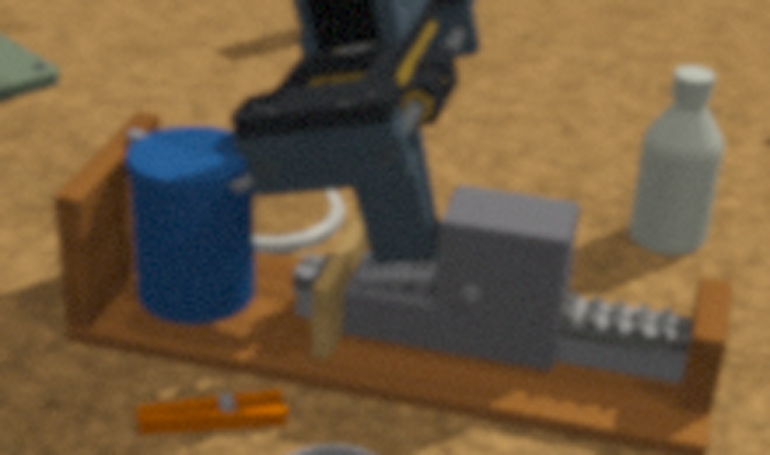

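The jaw is moving freely: the face plate is now about 20 px further from the tin. The vertical force is 4.9 N and the push is 1.7 N. Continuing.

```bash
python3 -m pendant '[{"delta_pos":[-0.35,0.09,0],"twist":[0,0,0],"grip":0},{"delta_pos":[-0.75,0.2,0],"twist":[0,0,0],"grip":0},{"delta_pos":[-1.15,0.31,0],"twist":[0,0,0],"grip":0},{"delta_pos":[-1.55,0.42,0],"twist":[0,0,0],"grip":0},{"delta_pos":[-1.93,0.52,0],"twist":[0,0,0],"grip":0}]' 10; python3 - <<'E'
from h import *
from workcell import imaging
go(0,56.5)
p,d=imaging.grab_frame("wrist"); cv2.imwrite("pics/wrist3.png",p[:,:,::-1])
W=cloud(d,imaging.camera_info("wrist")); z=W[...,2]; v,u=np.mgrid[0:400,0:640]
m=((abs(z-91)<6)&(v<260)&(u>230)&(u<400)).astype(np.uint8); n,l,s,_=cv2.connectedComponentsWithStats(m); k2=1+np.argmax(s[1:,4]); q=W[l==k2]
print(len(q),np.median(q[:,2]),cv2.minAreaRect(q[:,:2].astype(np.float32)), np.percentile((q[:,:2]-c)@e[:2],[1,99]))
E
```

```text
time_s: 5.9
ee_pos: [533.6, 69.4, 56.4]
ee_rot: [-90.0, 14.9, -147.3]
force: [-2.3, -0.2, 6.0]
gripper_width: 0.5
t 5.9 delta cm [-2.01  0.52 -0.02] twist [ 0.   -0.13  0.07]
along -20.8 across -0.1 z 56.4 F along/across/z [np.float64(-2.1), np.float64(1.1), np.float64(6.0)] w 0.5 q [  1.  19. 117.  15.  32.  47.]
10971 90.61001517873156 ((577.1768798828125, 97.89804077148438), (64.3460922241211, 43.84855651855469), 33.06064224243164) [-0.10413046 62.38344018]
```

The housing has moved 31 mm and tracks the finger, so about 44 mm is left.

```bash
python3 -m pendant '[{"delta_pos":[-0.4,0.11,0],"twist":[0,0,0],"grip":0},{"delta_pos":[-0.85,0.22,0],"twist":[0,0,0],"grip":0},{"delta_pos":[-1.35,0.36,0],"twist":[0,0,0],"grip":0},{"delta_pos":[-1.85,0.49,0],"twist":[0,0,0],"grip":0},{"delta_pos":[-2.3,0.61,0],"twist":[0,0,0],"grip":0}]' 10; python3 -c "
from h import *
go(17,56.4)"
```

```text
time_s: 6.45
ee_pos: [553.6, 82.2, 56.4]
ee_rot: [-90.0, 14.9, -147.3]
force: [-1.7, -1.3, 6.8]
gripper_width: 0.2
t 6.45 delta cm [-1.35  0.36 -0.02] twist [ 0.   -0.13  0.07]
along 3.0 across -0.2 z 56.4 F along/across/z [np.float64(-2.1), np.float64(-0.1), np.float64(6.8)] w 0.2 q [  3.  20. 115.  14.  32.  49.]
```

```bash
python3 -m pendant '[{"delta_pos":[-0.3,0.08,0],"twist":[0,0,0],"grip":0},{"delta_pos":[-0.6,0.16,0],"twist":[0,0,0],"grip":0},{"delta_pos":[-0.9,0.24,0],"twist":[0,0,0],"grip":0},{"delta_pos":[-1.2,0.32,0],"twist":[0,0,0],"grip":0},{"delta_pos":[-1.45,0.39,0],"twist":[0,0,0],"grip":0}]' 10; python3 - <<'E'
from h import *
from workcell import imaging
go(23,56.4)
p,d=imaging.grab_frame("wrist"); cv2.imwrite("pics/wrist4.png",p[:,:,::-1])
W=cloud(d,imaging.camera_info("wrist")); z=W[...,2]; v,u=np.mgrid[0:400,0:640]
m=((abs(z-91)<6)&(v<260)&(u>230)&(u<400)).astype(np.uint8); n,l,s,_=cv2.connectedComponentsWithStats(m); k2=1+np.argmax(s[1:,4]); q=W[l==k2]
print(len(q),cv2.minAreaRect(q[:,:2].astype(np.float32)), np.percentile((q[:,:2]-c)@e[:2],[1,99]))
E
```

```text
time_s: 6.95
ee_pos: [566.3, 90.3, 56.4]
ee_rot: [-90.0, 14.9, -147.3]
force: [-2.0, -1.1, 6.1]
gripper_width: 0.4
t 6.95 delta cm [-0.48  0.12 -0.02] twist [ 0.   -0.13  0.06]
along 18.0 across -0.2 z 56.4 F along/across/z [np.float64(-2.2), np.float64(0.2), np.float64(6.1)] w 0.4 q [  4.  21. 113.  13.  33.  51.]
10980 ((609.6076049804688, 118.8128433227539), (64.5677719116211, 43.847686767578125), 33.226009368896484) [ 38.50673925 100.99552223]
```

View pics/wrist4.png

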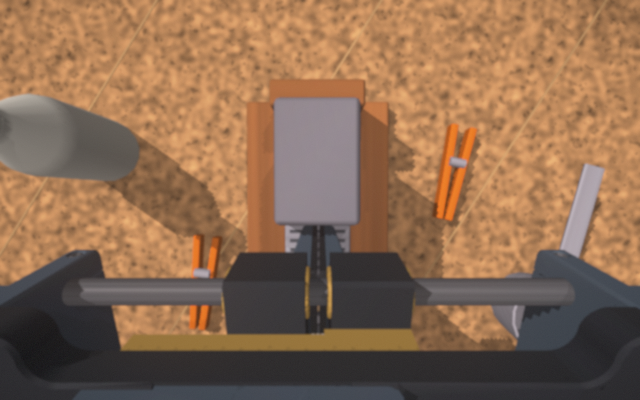

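About 5 mm is left: the housing's far edge is at 102.4 and the block face at about 107.5. I'll close in slowly and watch the push force.

```bash
python3 -m pendant '[{"delta_pos":[-0.1,0.03,0],"twist":[0,0,0],"grip":0},{"delta_pos":[-0.19,0.05,0],"twist":[0,0,0],"grip":0},{"delta_pos":[-0.29,0.08,0],"twist":[0,0,0],"grip":0},{"delta_pos":[-0.39,0.1,0],"twist":[0,0,0],"grip":0},{"delta_pos":[-0.39,0.1,0],"twist":[0,0,0],"grip":0}]' 10; python3 -c "
from h import *
go(23,56.4)"
python3 -m pendant '[{"delta_pos":[-0.05,0.01,0],"twist":[0,0,0],"grip":0},{"delta_pos":[-0.1,0.03,0],"twist":[0,0,0],"grip":0},{"delta_pos":[-0.15,0.04,0],"twist":[0,0,0],"grip":0},{"delta_pos":[-0.15,0.04,0],"twist":[0,0,0],"grip":0},{"delta_pos":[-0.15,0.04,0],"twist":[0,0,0],"grip":0}]' 10; python3 -c "
from h import *
go(23,56.4)"
```

```text
time_s: 7.5
ee_pos: [569.7, 92.5, 56.4]
ee_rot: [-90.0, 14.9, -147.3]
force: [-1.5, -1.2, 4.9]
gripper_width: 0.4
t 7.5 delta cm [-0.09  0.02 -0.02] twist [ 0.   -0.13  0.05]
along 22.1 across -0.2 z 56.4 F along/across/z [np.float64(-1.9), np.float64(-0.2), np.float64(4.9)] w 0.4 q [  4.  22. 113.  13.  33.  51.]
time_s: 8.0
ee_pos: [570.9, 93.3, 56.4]
ee_rot: [-90.0, 14.9, -147.3]
force: [-1.1, -1.1, 5.5]
gripper_width: 0.5
t 8.0 delta cm [ 0.05 -0.01 -0.02] twist [-0.   -0.13  0.05]
along 23.5 across -0.2 z 56.4 F along/across/z [np.float64(-1.5), np.float64(-0.4), np.float64(5.5)] w 0.5 q [  4.  22. 113.  13.  33.  51.]
```

```bash
python3 -m pendant '[{"delta_pos":[-0.05,0.01,0],"twist":[0,0,0],"grip":0},{"delta_pos":[-0.1,0.03,0],"twist":[0,0,0],"grip":0},{"delta_pos":[-0.15,0.04,0],"twist":[0,0,0],"grip":0},{"delta_pos":[-0.15,0.04,0],"twist":[0,0,0],"grip":0},{"delta_pos":[-0.15,0.04,0],"twist":[0,0,0],"grip":0}]' 10; python3 -c "
from h import *
go(23,56.4)"
```

```text
time_s: 8.5
ee_pos: [571.2, 93.6, 56.2]
ee_rot: [-90.0, 14.8, -147.3]
force: [-3.7, -4.4, 8.5]
gripper_width: 0.7
t 8.5 delta cm [ 0.09 -0.04 -0.01] twist [ 0.02 -0.1   0.17]
along 23.9 across -0.1 z 56.2 F along/across/z [np.float64(-5.5), np.float64(-1.7), np.float64(8.5)] w 0.7 q [  4.  22. 112.  13.  33.  51.]
```

```bash
python3 -m pendant '[{"delta_pos":[-0.06,0.01,0],"twist":[0,0,0],"grip":0},{"delta_pos":[-0.12,0.02,0],"twist":[0,0,0],"grip":0},{"delta_pos":[-0.12,0.02,0],"twist":[0,0,0],"grip":0},{"delta_pos":[-0.12,0.02,0],"twist":[0,0,0],"grip":0},{"delta_pos":[-0.12,0.02,0],"twist":[0,0,0],"grip":0}]' 10; python3 - <<'E'
from h import *
from workcell import imaging
go(23,56.4)
p,d=imaging.grab_frame("wrist"); cv2.imwrite("pics/wrist5.png",p[:,:,::-1])
W=cloud(d,imaging.camera_info("wrist")); z=W[...,2]; v,u=np.mgrid[0:400,0:640]
m=((abs(z-91)<6)&(v<260)&(u>230)&(u<400)).astype(np.uint8); n,l,s,_=cv2.connectedComponentsWithStats(m); k2=1+np.argmax(s[1:,4]); q=W[l==k2]
print(len(q),cv2.minAreaRect(q[:,:2].astype(np.float32)), np.percentile((q[:,:2]-c)@e[:2],[1,99]))
p,d=imaging.grab_frame("scene"); cv2.imwrite("pics/scene5.png",cv2.resize(p[110:240,230:450,::-1],None,fx=3.5,fy=3.5,interpolation=cv2.INTER_CUBIC))
E
```

```text
time_s: 9.0
ee_pos: [571.3, 93.7, 56.1]
ee_rot: [-90.1, 14.7, -147.3]
force: [-6.9, -6.7, 10.0]
gripper_width: 0.5
t 9.0 delta cm [ 0.09 -0.06 -0.01] twist [ 0.05 -0.06  0.29]
along 24.0 across -0.1 z 56.1 F along/across/z [np.float64(-9.4), np.float64(-1.9), np.float64(10.0)] w 0.5 q [  4.  22. 112.  13.  34.  51.]
11027 ((614.4041137695312, 121.52241516113281), (64.61968994140625, 43.80937957763672), 32.278446197509766) [ 44.24941563 106.59780256]
```

View pics/wrist5.png

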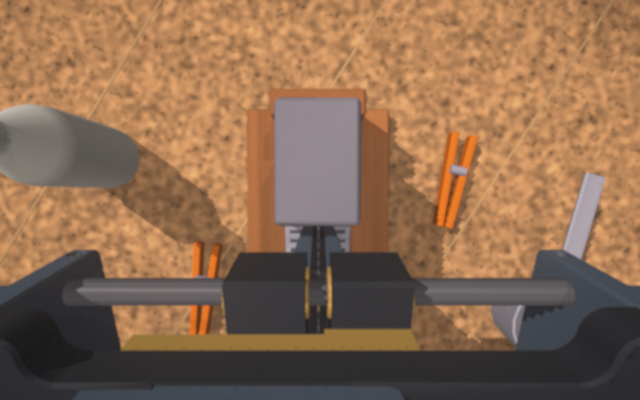

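View pics/scene5.png

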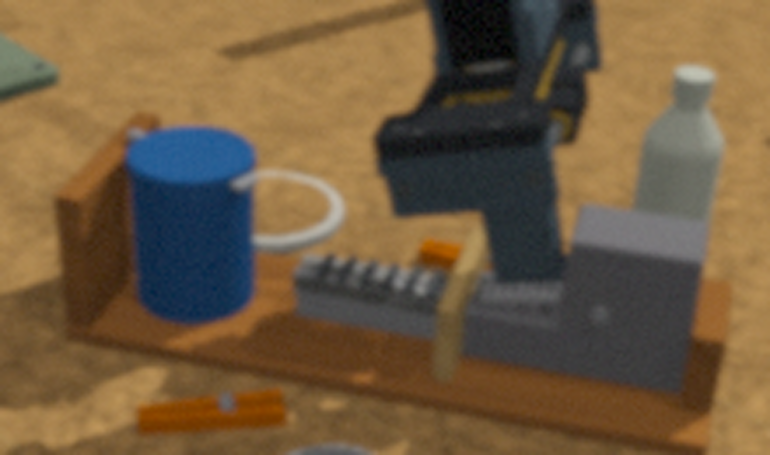

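The jaw is home. Push force rose from 2 to 9.4 N over the last 2.7 mm commanded, while the tool moved only 0.5 mm. Both views show the housing against the end block: wrist (317,97), scene (700,300). I'll lift straight up first, with a little push left on so the jaw isn't dragged back, and then draw clear.

```bash
python3 -m pendant '[{"delta_pos":[-0.04,-0.28,0],"twist":[0,0,0],"grip":0},{"delta_pos":[-0.1,-0.56,0],"twist":[0,0,0],"grip":0},{"delta_pos":[-0.17,-0.85,0],"twist":[0,0,0],"grip":0},{"delta_pos":[-0.24,-1.15,0],"twist":[0,0,0],"grip":0},{"delta_pos":[-0.3,-1.4,0],"twist":[0,0,0],"grip":0}]' 10; python3 -c "
from h import *
go(18,85)"
```

```text
time_s: 9.6
ee_pos: [572.2, 94.5, 70.5]
ee_rot: [-90.1, 14.9, -147.3]
force: [-0.4, -0.5, -0.0]
gripper_width: 0.5
t 9.6 delta cm [ 0.33 -1.59  0.01] twist [ 0.03 -0.13  0.11]
along 25.3 across 0.1 z 70.5 F along/across/z [np.float64(-0.6), np.float64(-0.2), np.float64(-0.0)] w 0.5 q [  4.  21. 111.  12.  35.  52.]
```

```bash
python3 -m pendant '[{"delta_pos":[0.3,-0.5,0],"twist":[0,0,0],"grip":0},{"delta_pos":[0.1,-1.6,0],"twist":[0,0,0],"grip":0},{"delta_pos":[-0.5,-3.8,0],"twist":[0,0,0],"grip":0},{"delta_pos":[-1.4,-7,0],"twist":[0,0,0],"grip":0},{"delta_pos":[-2.2,-10,0],"twist":[0,0,0],"grip":0}]' 10
python3 -m pendant '[{"delta_pos":[0.9,-2.2,0],"twist":[0,0,5],"grip":0},{"delta_pos":[1.8,-4.4,0],"twist":[0,0,-6],"grip":0},{"delta_pos":[2.5,-6,0],"twist":[0,0,-12],"grip":0},{"delta_pos":[2.5,-6,0],"twist":[0,0,-15],"grip":0},{"delta_pos":[2.5,-6,0],"twist":[0,0,-15],"grip":0}]' 10; python3 - <<'E'
from h import *
from workcell import imaging
go(18,150)
p,d=imaging.grab_frame("wrist"); cv2.imwrite("pics/wrist6.png",p[:,:,::-1])
W=cloud(d,imaging.camera_info("wrist")); z=W[...,2]; v,u=np.mgrid[0:400,0:640]
m=((abs(z-91)<6)&(v<240)&(u>200)&(u<440)).astype(np.uint8); n,l,s,_=cv2.connectedComponentsWithStats(m); k2=1+np.argmax(s[1:,4]); q=W[l==k2]
print(len(q),cv2.minAreaRect(q[:,:2].astype(np.float32)), np.percentile((q[:,:2]-c)@e[:2],[1,99]))
p,d=imaging.grab_frame("scene"); cv2.imwrite("pics/scene6.png",p[:,:,::-1])
S=cloud(d,imaging.camera_info("scene"))
q=(S[...,:2]-c); al=q@e[:2]; ac=q@np.array([-e[1],e[0]])
m=(abs(ac)<16)&(S[...,2]>50)&(S[...,2]<75)&(al>2)&(al<44)
if m.sum()>20: print('tab scene',m.sum(),np.linalg.lstsq(np.c_[al[m]-22,np.ones(m.sum())],S[...,2][m],rcond=None)[0])
p,d=imaging.grab_frame("side"); cv2.imwrite("pics/side6.png",p[:,:,::-1])
E
```

```text
time_s: 10.1
ee_pos: [568.9, 91.9, 175.1]
ee_rot: [-90.0, 15.0, -147.3]
force: [0.2, -0.9, -0.4]
gripper_width: 0.8
time_s: 10.6
ee_pos: [537.0, 71.3, 225.6]
ee_rot: [-90.0, 0.1, -147.3]
force: [-0.0, -0.4, -0.4]
gripper_width: 0.5
t 10.6 delta cm [-3.48  7.56 -0.04] twist [-0.03 -0.06 14.93]
along -16.9 across -0.3 z 225.6 F along/across/z [np.float64(-0.2), np.float64(-0.3), np.float64(-0.4)] w 0.5 q [ 6. 15. 93.  0. 72. 64.]
3180 ((613.0509033203125, 121.74657440185547), (64.81088256835938, 44.03683090209961), 32.80229187011719) [ 42.08720013 106.50237847]
tab scene 187 [-9.82865634e-03  6.44313279e+01]
```

View pics/wrist6.png

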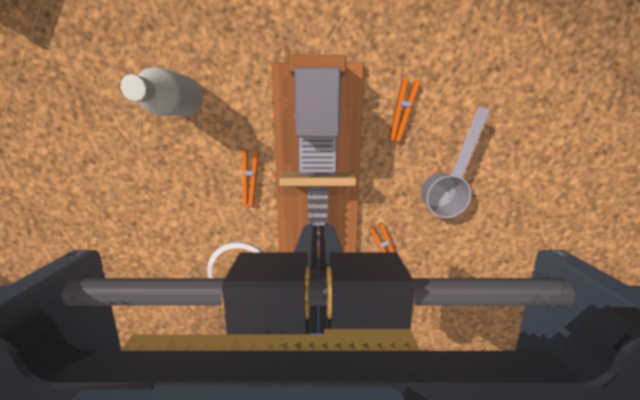

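View pics/scene6.png

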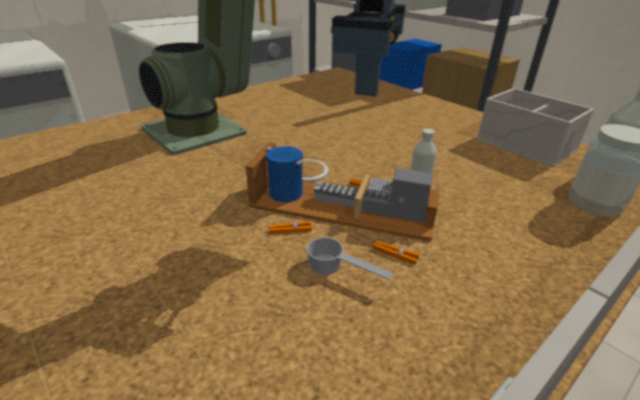

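View pics/side6.png

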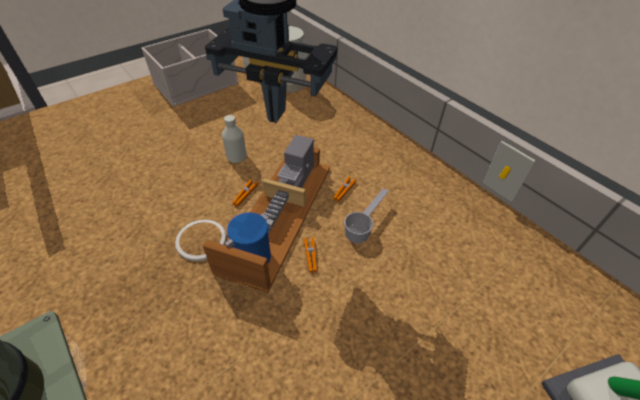

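```bash
python3 - <<'E'
from h import *
from workcell import imaging
p,d=imaging.grab_frame("wrist"); W=cloud(d,imaging.camera_info("wrist")); z=W[...,2]
q=W[...,:2]-c; al=q@e[:2]; ac=q@np.array([-e[1],e[0]])
v,u=np.mgrid[0:400,0:640]
ok=(v<240)
h=ok&(abs(z-91)<5)&(abs(ac)<24)
eb=ok&(abs(z-54)<4)&(al>95)&(abs(ac)<32)
side=eb&(abs(ac)>25)
tab=ok&(abs(ac)<17)&(al>4)&(al<40)&(z>45)&(z<80)
fp=ok&(abs(z-55)<3)&(abs(ac)<43)&(al<5)&(al>-30)
print('housing',np.percentile(al[h],[0.5,99.5]),'eb',np.percentile(al[eb],[1,99]),'eb sides',np.percentile(al[side],[1,99]),side.sum())
print('fp',np.percentile(al[fp],[1,99])); print('tab z',np.linalg.lstsq(np.c_[al[tab]-22,np.ones(tab.sum())],z[tab],rcond=None)[0],tab.sum())
cv2.imwrite('pics/w7.png',cv2.resize(p[40:200,250:390,::-1],None,fx=3.7,fy=3.7,interpolation=cv2.INTER_CUBIC))
a=cv2.imread('pics/side0.png').astype(int); b=cv2.imread('pics/side6.png')
def blob(im,n):
    hsv=cv2.cvtColor(im.astype(np.uint8),cv2.COLOR_BGR2HSV); m=((hsv[...,0]>100)&(hsv[...,0]<125)&(hsv[...,1]>180)).astype(np.uint8); m[:200]=0
    nn,l,s,ce=cv2.connectedComponentsWithStats(m); k=1+np.argmax(s[1:,4]); print(n,s[k],ce[k].round(1))
blob(a,'tin before'); blob(b,'tin after')
E
```

```text
housing [ 43.32886073 107.01146443] eb [108.51531568 123.83787194] eb sides [107.61833089 123.6061979 ] 167
fp [-14.35082174  -5.15202138]
tab z [-1.54858745e-03  6.31638166e+01] 1023
tin before [229 214  40  44 837] [250.1 233.9]
tin after [229 214  40  44 905] [250.3 233.9]
```

View pics/w7.png

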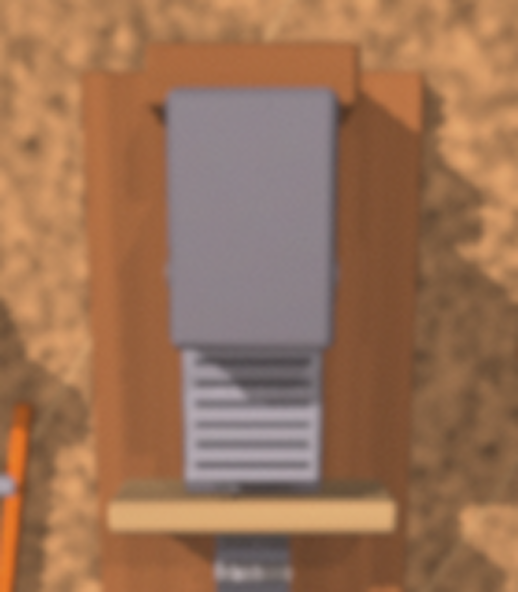

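The jaw is home: housing edge at 107.0, block face at about 107.6, which is within measuring error. The tab is level again at z≈63–64, the tin hasn't moved and the tool is clear. Handing in.

```bash
python3 -c "
from workcell import job
print(job.job_done())"
```

```text
the job is handed in; nothing more can be done
None
```

The ratchet stop is open to its full width, and I handed the job in at about 11 s. With the gripper shut, I pressed the tab down with the fingertip until it met its stop. The force peaked at about 13 N there, so I eased off to about 5 N. Keeping the tab down, I pushed the jaw about 75 mm to the end block, then lifted straight up and drew clear.

**Final checks**
- **Jaw home:** over the last 2.7 mm commanded, the push force rose from 2 to 9.4 N while the tool moved only 0.5 mm. After drawing clear, the housing edge measured 107.0 mm along the bar and the block face about 107.6 mm. That 0.6 mm difference is within camera error, so I take the jaw as touching.
- **Tab up:** it is level again, measured at 63–64 mm above the shelf.
- **Tin:** its outline in the side view is unchanged from the start.
- **Other things on the shelf:** nothing looks moved in the pictures; I did not measure their positions.
- **Robot:** the tool is well above the rig, with about 0 N on it.

No check failed.

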